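# Tighten a casting clamp with its lift-and-turn lever

## Task

Clamp the grey cast half brain for seam trimming: the orange lever has run out of swing, so lift it off its serrations by the black knob, swing it back anticlockwise without unwinding the screw, let it drop fully into the serrations and turn it clockwise again, swinging back once more if it runs out before the pad is tight. Tighten gently, until turning takes about 4 N more push at the knob than with the pad still free (the stop pin is not tightness, and much more would crush the hollow casting), then let go with the lever fully down, leaving the casting and the things around where they are.

Things in the scene. Friction and masses are not known exactly. Their poses are not given: they have to be found in the camera images.
- clamp: fixed bench clamp: grey bed plate 150 x 250 x 10 mm, blue column, overhead arm with a vertical screw; origin at table height on the screw axis, z up; its column stands 122 mm along its own +y
- pivot (a point): point on the vertical axis about which lever and screw turn, 215 mm above the table, at the height of the knob's middle when the lever is down
- knob (a point): middle of the lever's upright black knob, 110 mm from the pivot axis and 215 mm above the table when the lever is down; stem 22 mm in diameter, free from 194 to 233 mm height, with a 30 mm head 10 mm thick on top; the 16 mm wide orange lever arm runs from its foot to the pivot, top at 194 mm; grip the stem from above, fingers closing across the arm
- swing (a joint): angle of the lever about the vertical axis, rad, grows clockwise seen from above (tightening); at 0 the lever points 60 degrees clockwise from the clamp's own x axis; two stop pins limit it to -0.7 and +0.7; it starts near +0.5, engaged, with too little swing left to tighten
- lever (a joint): lever's height over its seat, m: 0 fully down in the serrations, most 0.014; clear of them from 0.006. A spring presses it down with 5 N (down) to 8 N (top), plus 1.5 N weight. 16 teeth 3 mm wide on a 30 mm radius, one each 0.393 rad, 0.16 rad play in all; where tooth stands on tooth the lever stays 3 to 6 mm high until turned a little
- screw (a joint): turn of the serrated hub and screw, rad, 0 at the start, grows clockwise from above (tightening); moves only with the engaged lever, stays where left, feeds the ram down 10 mm per rad. With the pad free it takes a steady push of about 7 N across the lever at the knob; held after a small step the push eases to about 5 N. So compare like with like: same step, same way of reading
- ram: steel ram, 20 mm in diameter, on the screw axis (origin on it); a brass stem below carries a rubber pad 44 mm wide. How far the pad hangs below the ram differs from start to start: the gap to the casting is about 3 to 12 mm. Once the pad touches, its force grows 20 to 26 N per 0.1 rad of screw, and the push needed at the knob grows by 1 N per 11 N at the pad: 4 N more is about 45 N
- casting: grey-pink hollow cast half brain 112 x 156 x 69 mm lying flat on the clamp's bed under the pad; origin at the centre of its underside
- spare_casting: another grey cast half brain, 119 x 168 x 70 mm, on the table; leave alone
- paint_tin: small orange paint tin 51 mm in diameter, 75 mm high; leave alone
- red_dish: shallow paint dish 69 mm in diameter, 25 mm high; leave alone
- brush: paint brush 220 mm long lying on the table; leave alone

How it is judged (in metres and radians):
On the way, in this order (a step that is already met when the one before it is completed fails the run):
1. the lever is lifted off its serrations and swung back (value of joint lever above 0.0055 m and value of joint swing below 0.25 rad), for 0.05 s.
2. the lever, still swung back, is down in the serrations again (value of joint lever below 0.0025 m and value of joint swing below 0.3 rad), for 0.1 s.
At the end, for the whole second after the job is handed in: The pad presses the casting with 22 to 74 N (2 to 6.7 N more push at the knob than with the pad free), the lever is down in its serrations (under 2.5 mm), the casting is at rest within 12 mm of where it lay, and the lever is let go (contact force between ram and casting between 22 and 74 N and value of joint lever below 0.0025 m and distance of casting from where it was at the start of the episode below 0.012 m and linear speed of casting below 0.02 m/s); the robot touches nothing.
It fails at once if the casting is crushed: the pad presses it with more than 85 N (contact force between ram and casting above 85 N).
It fails at once if the screw is unwound (value of joint screw below -0.15 rad).
It fails at once if the casting is displaced (distance of casting from where it was at the start of the episode above 0.02 m).
It fails at once if a bystander is disturbed (distance of any of spare_casting, paint_tin, red_dish, brush from where it was at the start of the episode above 0.02 m).
It also fails if it takes over 67 s, if anything falls off the work surface, if the arm or the gripper's body presses on something with over 40 N, if the wrist force passes 120 N, or if a joint passes its speed limit or range.

## Robot

A 6-joint arm with a two-finger parallel gripper is mounted at the origin on a cart in front of the work surface, level with it; the furniture and walls round the work are solid. World frame = base frame: x ahead of the robot, y to its left, z up, the work surface at z = 0. Lengths are in m, angles in degrees, forces in N, time in s.
With the tool pointing down it reaches from about 0.375 to 0.9 m from the base axis. Payload 3.1 kg.
Tool frame: the origin (TCP) lies on the centre line of the jaws, within the pads' length; the fingertips stand 25 mm ahead of it and the grasp point (between the pads) lies 6 mm ahead of it; z points along the fingers, y is the line along which they close (so a half turn about z gives the same grasp; the last joint's range is limited). The gripper opens to 87 mm and grips with 3 to 60 N. Pads are 19 mm wide; open, the fingers measure 117 mm over their backs; the gripper's body (75 mm by 190 mm) begins 51 mm behind the grasp point.
Start: joints at [-73.997, 30.224, 82.088, -0, 67.689, -10.227], TCP at [0.276, -0.561, 0.248] pointing down, gripper open.
Joint ranges: [-176.69, 176.69], [-43.24, 126.21], [12.49, 139.97], [-82, 262], [0, 151.66], [-163.58, 163.58]. Speed limits (degrees/s): [159.86, 159.86, 180, 180, 180, 180].

## Interface

Orientations are given as a 3x3 rotation matrix whose columns are the frame's x, y, z axes.
In Python, from rig import read_state, capture, camera_params, hand_in gives the robot as it stands.
- The arm moves only by the tool apply_moves, never from a script. Its argument "rows" is a list of rows, each an object of numbers: "x", "y", "z": the shift along the tool's x, y, z in mm; "rx", "ry", "rz": the turn, a rotation vector about the tool's x, y, z in units of 6 degrees (1.0 is 6 degrees); "claw": the closure in counts, from 0 (fully open) to 255 (shut). A call has 1 to 10 rows; each row is the pose to reach, as a shift and turn from the pose commanded when the call began, along the tool's axes at that moment; what a row does not reach only later rows make up. A row lasts 1/8 s, in which the tool goes at most 62.5 mm and 10.7 degrees, less where a joint would pass 70% of its speed; a pose out of reach is approached as far as the arm can. A call with a gripper value outside its range is refused whole. The fingers move at their own pace and stop on an object; the grip force is fixed at half the most. Time passes only in rows, so rows that repeat a pose let the fingers close. It gives the time, the measured TCP pose, the force, the opening and the grip force at its end, in the units of the state.
- read_state(): the state, without advancing time (a new reading comes with each control period).
- capture(name): name is "side" or "top"; returns (picture, depth): 400x640x3 uint8, red, green, blue; 400x640 float32, m along the optical axis (not along the pixel's ray), 0 where there is no reading.
- camera_params(name): a dict with "fx", "fy", "cx", "cy" (pixels), "D" ([k1, k2, p1, p2, k3] as OpenCV has them; the pictures are not rectified), "xyz" and "orientation" of the camera in the world. Camera axes: x right, y up, looking along -z (the intrinsics and any distortion apply to the point x, -y, -z); pixel columns grow to the right and rows downward; lengths in m; the calibration is good to about 2 mm. A picture is of the moment at which its call begins. camera_params takes no time and is no camera call.
- hand_in(): hands the job in; it is judged then, once.
The state is a dict: "time_s": time; "joint_positions": joint angles; "qvel": joint speeds; "tau": joint torques, N m; "position": TCP position; "tcp_rot": TCP orientation; "force": force on the tool from outside, world axes, zero at the start; "moment": the same for the moment, N m; "opening": opening from 0.0 (shut) to 1.0 (fully open); "grasp_force": force on a finger pad.
Only numpy, scipy, OpenCV 4.12 (cv2) and the standard library are available. Lean on these libraries where they do the work, as an engineer would, in place of code of your own. Each camera call takes 0.05 s, during which the arm holds its last target. There are 200 camera calls.

## Working session

There is one attempt and no reset: what is moved stays moved. The work goes in short steps, Python scripts to look and compute and a tool call to move; the robot and the scene stay as the last step left them, time stands still between calls to the robot, and variables do not carry over. Pictures are saved under pics/ and viewed, at most 10 in all, crops included, and the job is handed in when it is done.

Besides the shell and the picture viewer there is one more tool, called after "Emit:" as name(argument=value, ...), one argument or row to a line, values as JSON. apply_moves: Moves the arm, as the interface text tells. Its arguments: {"type":"object","properties":{"rows":{"type":"array"}},"required":["rows"]}

```bash
ls; mkdir -p pics; python3 - <<'E'
from rig import *
import cv2,numpy as np
s=read_state();print({k:np.round(v,3).tolist() for k,v in s.items()})
for n in("side","top"):
    p,d=capture(n);cv2.imwrite(f"pics/{n}0.png",p[:,:,::-1]);np.savez(f"{n}0.npz",p=p,d=d)
    print(n,camera_params(n))
E
```

```text
pics
{'time_s': 0.0, 'joint_positions': [-73.996, 30.279, 82.157, -0.001, 67.689, -10.227], 'qvel': [0.143, -0.018, 0.029, 0.084, 0.076, -0.047], 'tau': [-0.0, -44.004, -17.659, 0.063, 0.058, -0.0], 'position': [0.276, -0.56, 0.247], 'tcp_rot': [[0.897, 0.442, -0.001], [0.442, -0.897, 0.002], [0.0, -0.002, -1.0]], 'force': [-0.561, -0.553, -0.041], 'moment': [0.045, -0.002, 0.007], 'grasp_force': 0.0, 'opening': 0.997}
side {'fx': 478.0593472531374, 'fy': 478.0593472531374, 'cx': 325.3750632580617, 'cy': 207.6958465179448, 'D': array([-0.14037773,  0.        ,  0.        ,  0.        ,  0.        ]), 'xyz': array([-0.2048682 , -1.04261031,  0.67134462]), 'orientation': array([[ 0.86290714,  0.18746132, -0.4693075 ],
       [-0.50527191,  0.33761708, -0.79417568],
       [ 0.00956901,  0.92242776,  0.38605112]])}
top {'fx': 390.63239852807567, 'fy': 390.63239852807567, 'cx': 322.4408355454413, 'cy': 202.25999766460902, 'D': array([0.00845053, 0.        , 0.        , 0.        , 0.        ]), 'xyz': array([ 0.31745145, -0.01446527,  1.1945525 ]), 'orientation': array([[ 0.00300966,  0.98939007, -0.14525232],
       [-0.99783026, -0.00658206, -0.06550912],
       [-0.06577014,  0.14513432,  0.98722354]])}
```

View pics/top0.png

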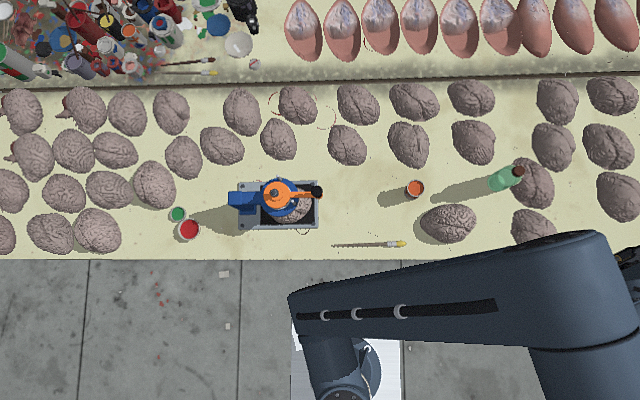

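View pics/side0.png

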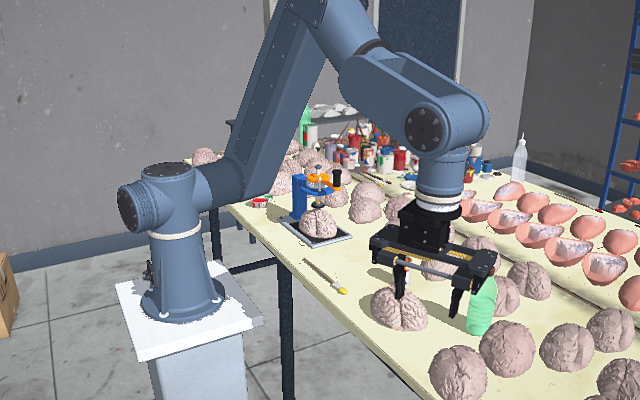

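Top view: the lever hub is near (278,193), the black knob near (317,192) and the column near (240,202), so clamp +y ≈ world +y. Next I'll measure these in detail.

```bash
cat > h.py <<'E'
import cv2,numpy as np
from rig import *
def ray(n,uv):
    c=camera_params(n);K=np.array([[c['fx'],0,c['cx']],[0,c['fy'],c['cy']],[0,0,1]])
    q=cv2.undistortPoints(np.array(uv,float).reshape(-1,1,2),K,c['D']).reshape(-1,2)
    d=np.c_[q[:,0],-q[:,1],-np.ones(len(q))]@np.array(c['orientation']).T
    return np.array(c['xyz']),d
def onz(n,uv,z):
    o,d=ray(n,uv);return o+d*((z-o[2])/d[:,2])[:,None]
def cloud(n,d):
    v,u=np.mgrid[:400,:640];uv=np.c_[u.ravel(),v.ravel()]
    o,r=ray(n,uv);return (o+r*d.ravel()[:,None]).reshape(400,640,3)
E
python3 - <<'E'
from h import *
for n,b in(("top",(220,170,110,70)),("side",(280,155,80,100))):
    f=np.load(n+"0.npz");p,d=f['p'],f['d'];P=cloud(n,d);x,y,w,h=b
    hsv=cv2.cvtColor(p,cv2.COLOR_RGB2HSV)
    m={'orange':(hsv[...,0]<20)&(hsv[...,0]>6)&(hsv[...,1]>190)&(hsv[...,2]>120),'black':hsv[...,2]<60,'blue':(hsv[...,0]>100)&(hsv[...,0]<125)&(hsv[...,1]>150)}
    box=np.zeros(d.shape,bool);box[y:y+h,x:x+w]=1
    for k,mm in m.items():
        mm=mm&box&(d>0)
        Q=P[mm];print(n,k,len(Q));
        if k=='blue':Q=Q
        H,e=np.histogram(Q[:,2],np.arange(0,.27,.01));print(dict(zip(np.round(e,2).tolist(),H.tolist())))
        for a,c in((.18,.2),(.2,.22),(.22,.236),(.236,.25)):
            S=Q[(Q[:,2]>a)&(Q[:,2]<c)]
            if len(S)>4:print(' ',a,S.min(0).round(3),S.max(0).round(3),np.median(S,0).round(3),len(S))
    c=p[y:y+h,x:x+w];cv2.imwrite(f"pics/{n}c.png",cv2.resize(c,None,fx=6 if n=='top' else 5,fy=6 if n=='top' else 5,interpolation=cv2.INTER_CUBIC)[:,:,::-1])
E
```

```text
top orange 20
{0.0: 0, 0.01: 0, 0.02: 0, 0.03: 0, 0.04: 0, 0.05: 0, 0.06: 0, 0.07: 0, 0.08: 0, 0.09: 0, 0.1: 0, 0.11: 0, 0.12: 0, 0.13: 0, 0.14: 0, 0.15: 0, 0.16: 0, 0.17: 0, 0.18: 9, 0.19: 11, 0.2: 0, 0.21: 0, 0.22: 0, 0.23: 0, 0.24: 0, 0.25: 0}
  0.18 [0.456 0.08  0.188] [0.512 0.207 0.194] [0.49  0.194 0.191] 20
top black 608
{0.0: 178, 0.01: 299, 0.02: 6, 0.03: 3, 0.04: 0, 0.05: 0, 0.06: 0, 0.07: 0, 0.08: 0, 0.09: 0, 0.1: 0, 0.11: 1, 0.12: 0, 0.13: 0, 0.14: 1, 0.15: 7, 0.16: 4, 0.17: 0, 0.18: 0, 0.19: 0, 0.2: 5, 0.21: 1, 0.22: 2, 0.23: 29, 0.24: 71, 0.25: 0}
  0.2 [0.475 0.055 0.204] [0.482 0.068 0.213] [0.477 0.061 0.207] 6
  0.236 [0.473 0.052 0.237] [0.499 0.078 0.245] [0.486 0.065 0.241] 100
top blue 956
{0.0: 2, 0.01: 25, 0.02: 37, 0.03: 6, 0.04: 8, 0.05: 6, 0.06: 9, 0.07: 7, 0.08: 4, 0.09: 9, 0.1: 1, 0.11: 9, 0.12: 3, 0.13: 11, 0.14: 5, 0.15: 751, 0.16: 60, 0.17: 0, 0.18: 0, 0.19: 0, 0.2: 0, 0.21: 0, 0.22: 0, 0.23: 2, 0.24: 1, 0.25: 0}
side orange 174
{0.0: 0, 0.01: 0, 0.02: 0, 0.03: 0, 0.04: 0, 0.05: 0, 0.06: 0, 0.07: 0, 0.08: 0, 0.09: 0, 0.1: 0, 0.11: 0, 0.12: 0, 0.13: 0,
[... 348 characters left out ...]
: 0, 0.17: 0, 0.18: 0, 0.19: 9, 0.2: 23, 0.21: 22, 0.22: 24, 0.23: 20, 0.24: 21, 0.25: 0}
  0.18 [0.476 0.056 0.196] [0.492 0.069 0.2  ] [0.48  0.059 0.197] 9
  0.2 [0.475 0.051 0.2  ] [0.49  0.071 0.22 ] [0.48  0.059 0.209] 45
  0.22 [0.474 0.052 0.22 ] [0.489 0.173 0.236] [0.481 0.059 0.227] 34
  0.236 [0.472 0.045 0.237] [0.495 0.071 0.244] [0.481 0.059 0.241] 31
side blue 739
{0.0: 0, 0.01: 20, 0.02: 40, 0.03: 33, 0.04: 44, 0.05: 37, 0.06: 34, 0.07: 36, 0.08: 39, 0.09: 35, 0.1: 27, 0.11: 22, 0.12: 25, 0.13: 21, 0.14: 42, 0.15: 257, 0.16: 21, 0.17: 0, 0.18: 0, 0.19: 6, 0.2: 0, 0.21: 0, 0.22: 0, 0.23: 0, 0.24: 0, 0.25: 0}
  0.18 [0.476 0.056 0.196] [0.486 0.069 0.198] [0.478 0.058 0.197] 6
```

View pics/topc.png

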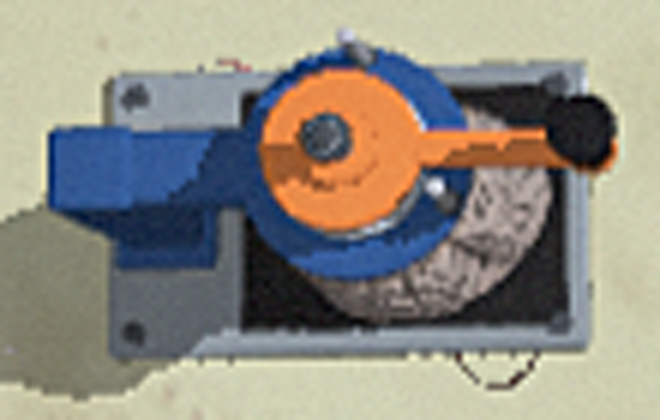

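View pics/sidec.png

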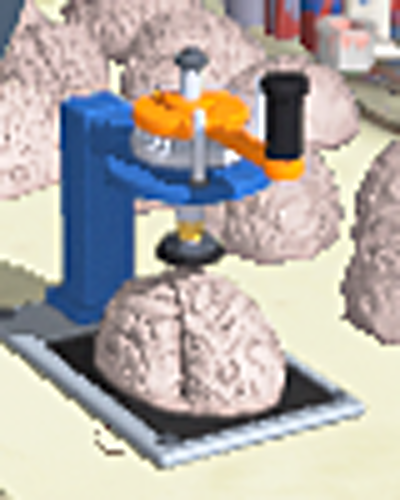

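The top crop shows the orange disc centred near crop (340,150), the knob head at (582,130), and stop pins at (360,48) and (435,185). The side crop shows the lever down and the pad just above the casting. Now I'll compute the pivot.

```bash
python3 - <<'E'
from h import *
f=np.load("top0.npz");p,d=f['p'],f['d'];P=cloud("top",d)
hsv=cv2.cvtColor(p,cv2.COLOR_RGB2HSV)
m=((hsv[...,0]<20)&(hsv[...,0]>4)&(hsv[...,1]>120)&(hsv[...,2]>90)).astype(np.uint8);m[:,:255]=0;m[:,330:]=0;m[:165]=0;m[225:]=0
S=P[(m>0)&(d>0)];print(len(S),np.median(S[:,2]))
dm=m.copy();dm[:,290:]=0
c=max(cv2.findContours(dm,0,2)[0],key=cv2.contourArea)
h=cv2.convexHull(c).reshape(-1,2);h=h[h[:,0]<289]
for z in(.19,.194):
    Q=onz("top",h,z)[:,:2]
    A=np.c_[2*Q,np.ones(len(Q))];s=np.linalg.lstsq(A,(Q**2).sum(1),rcond=None)[0]
    r=np.sqrt(s[2]+s[:2]@s[:2]);print('disc',s[:2].round(4),r.round(4),np.abs(np.hypot(*(Q-s[:2]).T)-r).max().round(4))
k=(hsv[...,2]<60)&(P[...,2]>.225)&(d>0);v,u=np.nonzero(k);sel=(u>300)&(u<330)&(v>180)&(v<205)
print('knob px',u[sel].mean(),v[sel].mean(),sel.sum(),onz("top",[[u[sel].mean(),v[sel].mean()]],.243))
# grey bed: corners from crop view
cr=np.array([[108,75],[585,62],[590,350],[108,355]])/6-.42+[220,170]
print('bed',onz("top",cr,.01).round(4))
Qk=P[k][sel] if 0 else P[v[sel],u[sel]];print(np.median(Qk,0))
b=(hsv[...,0]>100)&(hsv[...,0]<125)&(hsv[...,1]>150)&(abs(P[...,2]-.155)<.012);print('bluetop',P[b].min(0),P[b].max(0))
# side stem
f=np.load("side0.npz");p,d=f['p'],f['d'];P=cloud("side",d);hv=cv2.cvtColor(p,cv2.COLOR_RGB2HSV)
k=(hv[...,2]<60)&(P[...,2]>.2)&(P[...,2]<.23)&(d>0)&(P[...,1]<.1)&(P[...,0]<.52);v,u=np.nonzero(k)
o,r=ray("side",[[ (u.min()+u.max())/2, v.mean()]]);print('side stem',u.min(),u.max(),v.mean(),onz("side",[[(u.min()+u.max())/2,v.mean()]],.215), P[k].mean(0))
E
```

```text
653 0.1916095455266824
disc [0.4866 0.1739] 0.0354 0.0008
disc [0.486  0.1732] 0.0352 0.0008
knob px 316.23 191.03 100 [[0.4857139  0.06420181 0.243     ]]
bed [[0.5576 0.3313 0.01  ]
 [0.5619 0.081  0.01  ]
 [0.4129 0.0777 0.01  ]
 [0.4109 0.3262 0.01  ]]
[0.48605477 0.06476618 0.2410131 ]
bluetop [0.43589551 0.12332548 0.14673008] [0.53580784 0.31498469 0.16356942]
side stem 129 456 236.3695652173913 [[ 0.20661545 -0.20786788  0.215     ]] [ 0.36134876 -0.21457086  0.22062385]
```

Emit:
apply_moves(
  rows=[
    {"z": -60},
    {"x": 30,"y": -30,"z": -90,"rz": -1},
    {"x": 465,"y": -468,"z": -90,"rz": -10.6},
    {"x": 465,"y": -468,"z": -90,"rz": -10.6},
    {"x": 465,"y": -468,"z": -90,"rz": -10.6},
    {"x": 465,"y": -468,"z": -90,"rz": -10.6},
    {"x": 465,"y": -468,"z": -90,"rz": -10.6},
    {"x": 465,"y": -468,"z": -90,"rz": -10.6},
    {"x": 465,"y": -468,"z": -90,"rz": -10.6},
    {"x": 465,"y": -468,"z": -90,"rz": -10.6},
  ],
)

```text
validation failed for argument at $.ro...
```

Emit:
apply_moves(
  rows=[
    {"x": 0,"y": 0,"z": -60,"rx": 0,"ry": 0,"rz": 0,"claw": 0},
    {"x": 30,"y": -30,"z": -90,"rx": 0,"ry": 0,"rz": -1,"claw": 0},
  ],
)

```text
time_s: 0.35
position: [0.2896, -0.5234, 0.3397]
tcp_rot: [[0.846, 0.533, 0.001], [0.533, -0.846, -0.005], [-0.002, 0.005, -1.0]]
force: [-0.1, 1.1, 0.1]
opening: 1.0
grasp_force: 0.0
```

Emit:
apply_moves(
  rows=[
    {"x": 478,"y": -390,"z": 0,"rx": 0,"ry": 0,"rz": -9.63,"claw": 0},
    {"x": 478,"y": -390,"z": 0,"rx": 0,"ry": 0,"rz": -9.63,"claw": 0},
    {"x": 478,"y": -390,"z": 0,"rx": 0,"ry": 0,"rz": -9.63,"claw": 0},
    {"x": 478,"y": -390,"z": 0,"rx": 0,"ry": 0,"rz": -9.63,"claw": 0},
    {"x": 478,"y": -390,"z": 0,"rx": 0,"ry": 0,"rz": -9.63,"claw": 0},
    {"x": 478,"y": -390,"z": 0,"rx": 0,"ry": 0,"rz": -9.63,"claw": 0},
    {"x": 478,"y": -390,"z": 0,"rx": 0,"ry": 0,"rz": -9.63,"claw": 0},
    {"x": 478,"y": -390,"z": 0,"rx": 0,"ry": 0,"rz": -9.63,"claw": 0},
    {"x": 478,"y": -390,"z": 0,"rx": 0,"ry": 0,"rz": -9.63,"claw": 0},
    {"x": 478,"y": -390,"z": 0,"rx": 0,"ry": 0,"rz": -9.63,"claw": 0},
  ],
)

```text
time_s: 1.6
position: [0.4864, 0.0667, 0.3374]
tcp_rot: [[-0.001, 1.0, -0.0], [1.0, 0.001, -0.0], [-0.0, -0.0, -1.0]]
force: [0.8, -0.6, 0.4]
opening: 0.999
grasp_force: 0.0
```

Emit:
apply_moves(
  rows=[
    {"x": 0,"y": 0,"z": 0,"rx": 0,"ry": 0,"rz": 0,"claw": 0},
    {"x": 0,"y": 0,"z": 0,"rx": 0,"ry": 0,"rz": 0,"claw": 0},
  ],
)

```text
time_s: 1.85
position: [0.4857, 0.0642, 0.3371]
tcp_rot: [[-0.001, 1.0, -0.001], [1.0, 0.001, -0.001], [-0.001, -0.001, -1.0]]
force: [0.8, -0.7, -0.2]
opening: 0.997
grasp_force: 0.0
```

Emit:
apply_moves(
  rows=[
    {"x": 0,"y": 0,"z": 50,"rx": 0,"ry": 0,"rz": 0,"claw": 0},
    {"x": 0,"y": 0,"z": 80,"rx": 0,"ry": 0,"rz": 0,"claw": 0},
    {"x": 0,"y": 0,"z": 100,"rx": 0,"ry": 0,"rz": 0,"claw": 0},
    {"x": 0,"y": 0,"z": 116,"rx": 0,"ry": 0,"rz": 0,"claw": 0},
    {"x": 0,"y": 0,"z": 116,"rx": 0,"ry": 0,"rz": 0,"claw": 0},
  ],
)

```text
time_s: 2.48
position: [0.4851, 0.0627, 0.2206]
tcp_rot: [[0.003, 1.0, -0.004], [1.0, -0.003, 0.0], [0.0, -0.004, -1.0]]
force: [0.9, 0.1, 0.3]
opening: 1.0
grasp_force: 0.0
```

```bash
python3 - <<'E'
from h import *
a=capture("top")[0][150:240,240:350];b=capture("side")[0][130:240,270:380]
cv2.imwrite("pics/g1.png",np.hstack([cv2.resize(a,(400,327)),cv2.resize(b,(327,327))])[:,:,::-1])
E
```

```text
(no output)
```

View pics/g1.png

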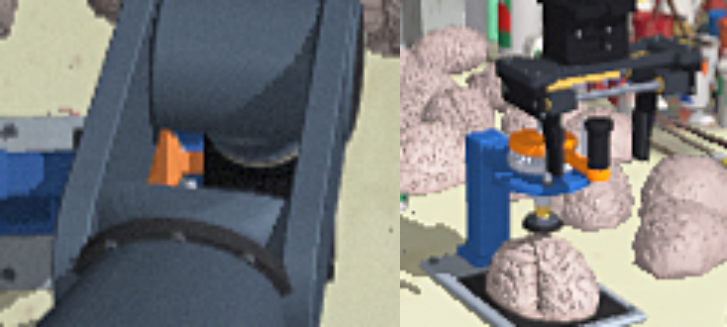

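The side view shows the knob midway between the open fingers. The fingertips are just above the arm, so I'll close.

Emit:
apply_moves(
  rows=[
    {"x": 0,"y": 0,"z": 0,"rx": 0,"ry": 0,"rz": 0,"claw": 120},
    {"x": 0,"y": 0,"z": 0,"rx": 0,"ry": 0,"rz": 0,"claw": 160},
    {"x": 0,"y": 0,"z": 0,"rx": 0,"ry": 0,"rz": 0,"claw": 255},
    {"x": 0,"y": 0,"z": 0,"rx": 0,"ry": 0,"rz": 0,"claw": 255},
    {"x": 0,"y": 0,"z": 0,"rx": 0,"ry": 0,"rz": 0,"claw": 255},
    {"x": 0,"y": 0,"z": 0,"rx": 0,"ry": 0,"rz": 0,"claw": 255},
    {"x": 0,"y": 0,"z": 0,"rx": 0,"ry": 0,"rz": 0,"claw": 255},
  ],
)

```text
time_s: 3.45
position: [0.4863, 0.0644, 0.2215]
tcp_rot: [[-0.0, 1.0, 0.0], [1.0, 0.0, 0.0], [0.0, 0.0, -1.0]]
force: [0.5, 0.4, -0.1]
opening: 0.331
grasp_force: 30.0
```

Emit:
apply_moves(
  rows=[
    {"x": 0,"y": 0,"z": 0,"rx": 0,"ry": 0,"rz": 0,"claw": 110},
    {"x": 0,"y": 0,"z": 0,"rx": 0,"ry": 0,"rz": 0,"claw": 110},
    {"x": 0,"y": 0,"z": 3,"rx": 0,"ry": 0,"rz": 0,"claw": 110},
    {"x": 0,"y": 0,"z": 3,"rx": 0,"ry": 0,"rz": 0,"claw": 110},
    {"x": 0,"y": 0,"z": 3,"rx": 0,"ry": 0,"rz": 0,"claw": 255},
    {"x": 0,"y": 0,"z": 3,"rx": 0,"ry": 0,"rz": 0,"claw": 255},
    {"x": 0,"y": 0,"z": 3,"rx": 0,"ry": 0,"rz": 0,"claw": 255},
    {"x": 0,"y": 0,"z": 3,"rx": 0,"ry": 0,"rz": 0,"claw": 255},
    {"x": 0,"y": 0,"z": 3,"rx": 0,"ry": 0,"rz": 0,"claw": 255},
  ],
)

```text
time_s: 4.58
position: [0.4863, 0.0644, 0.2186]
tcp_rot: [[-0.0, 1.0, 0.0], [1.0, 0.0, -0.0], [-0.0, 0.0, -1.0]]
force: [0.3, 0.4, 0.7]
opening: 0.337
grasp_force: 30.0
```

```bash
python3 - <<'E'
from h import *
b=capture("side")[0][135:215,290:370]
cv2.imwrite("pics/g2.png",cv2.resize(b,(560,560),interpolation=cv2.INTER_CUBIC)[:,:,::-1])
E
```

```text
(no output)
```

View pics/g2.png

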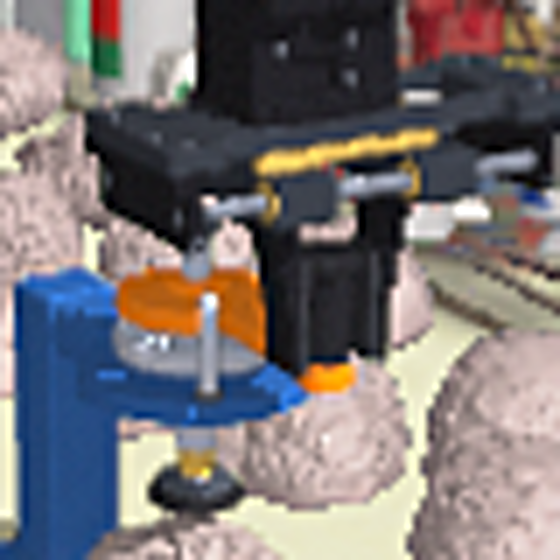

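Both fingers hold the knob, with the arm's tip visible below them. Now lift.

Emit:
apply_moves(
  rows=[
    {"x": 0,"y": 0,"z": -3,"rx": 0,"ry": 0,"rz": 0,"claw": 255},
    {"x": 0,"y": 0,"z": -6,"rx": 0,"ry": 0,"rz": 0,"claw": 255},
    {"x": 0,"y": 0,"z": -8,"rx": 0,"ry": 0,"rz": 0,"claw": 255},
    {"x": 0,"y": 0,"z": -10,"rx": 0,"ry": 0,"rz": 0,"claw": 255},
    {"x": 0,"y": 0,"z": -10,"rx": 0,"ry": 0,"rz": 0,"claw": 255},
  ],
)

```text
time_s: 5.25
position: [0.4859, 0.0644, 0.2284]
tcp_rot: [[-0.0, 1.0, -0.001], [1.0, 0.0, 0.0], [0.0, -0.001, -1.0]]
force: [0.6, 0.9, -7.2]
opening: 0.328
grasp_force: 30.0
```

Emit:
apply_moves(
  rows=[
    {"x": 0.3,"y": 7.9,"z": 0,"rx": 0,"ry": 0,"rz": -0.69,"claw": 255},
    {"x": 1.15,"y": 15.8,"z": 0,"rx": 0,"ry": 0,"rz": -1.383,"claw": 255},
    {"x": 4.56,"y": 31.3,"z": 0,"rx": 0,"ry": 0,"rz": -2.767,"claw": 255},
    {"x": 10.2,"y": 46.1,"z": 0,"rx": 0,"ry": 0,"rz": -4.15,"claw": 255},
    {"x": 10.2,"y": 46.1,"z": 0,"rx": 0,"ry": 0,"rz": -4.15,"claw": 255},
  ],
)

```text
time_s: 5.88
position: [0.5327, 0.0744, 0.2281]
tcp_rot: [[-0.421, 0.907, -0.0], [0.907, 0.421, -0.001], [-0.001, -0.001, -1.0]]
force: [0.6, -1.9, -8.9]
opening: 0.33
grasp_force: 30.0
```

Emit:
apply_moves(
  rows=[
    {"x": 1.15,"y": 15.8,"z": 0,"rx": 0,"ry": 0,"rz": -1.383,"claw": 255},
    {"x": 4.56,"y": 31.3,"z": 0,"rx": 0,"ry": 0,"rz": -2.767,"claw": 255},
    {"x": 10.2,"y": 46.1,"z": 0,"rx": 0,"ry": 0,"rz": -4.15,"claw": 255},
    {"x": 17.9,"y": 60,"z": 0,"rx": 0,"ry": 0,"rz": -5.533,"claw": 255},
    {"x": 22.4,"y": 66.5,"z": 0,"rx": 0,"ry": 0,"rz": -6.22,"claw": 255},
    {"x": 27.6,"y": 72.7,"z": 0,"rx": 0,"ry": 0,"rz": -6.933,"claw": 255},
    {"x": 27.6,"y": 72.7,"z": 0,"rx": 0,"ry": 0,"rz": -6.933,"claw": 255},
  ],
)

```text
time_s: 6.75
position: [0.5877, 0.1298, 0.2286]
tcp_rot: [[-0.916, 0.401, 0.003], [0.401, 0.916, -0.001], [-0.003, 0.0, -1.0]]
force: [4.8, -1.6, -9.9]
opening: 0.332
grasp_force: 30.0
```

Emit:
apply_moves(
  rows=[
    {"x": 0,"y": 0,"z": 3,"rx": 0,"ry": 0,"rz": 0,"claw": 255},
    {"x": 0,"y": 0,"z": 5,"rx": 0,"ry": 0,"rz": 0,"claw": 255},
    {"x": 0,"y": 0,"z": 7,"rx": 0,"ry": 0,"rz": 0,"claw": 255},
    {"x": 0,"y": 0,"z": 7,"rx": 0,"ry": 0,"rz": 0,"claw": 255},
  ],
)

```text
time_s: 7.25
position: [0.5876, 0.1295, 0.2219]
tcp_rot: [[-0.916, 0.401, 0.003], [0.401, 0.916, -0.0], [-0.003, 0.001, -1.0]]
force: [3.7, -1.2, -8.1]
opening: 0.334
grasp_force: 30.0
```

Emit:
apply_moves(
  rows=[
    {"x": 0,"y": 0,"z": 1.5,"rx": 0,"ry": 0,"rz": 0,"claw": 255},
    {"x": 0,"y": 0,"z": 3,"rx": 0,"ry": 0,"rz": 0,"claw": 255},
    {"x": 0,"y": 0,"z": 3,"rx": 0,"ry": 0,"rz": 0,"claw": 255},
  ],
)

```text
time_s: 7.62
position: [0.5876, 0.1295, 0.219]
tcp_rot: [[-0.916, 0.401, 0.003], [0.401, 0.916, -0.001], [-0.003, 0.001, -1.0]]
force: [3.7, -1.5, -6.3]
opening: 0.328
grasp_force: 30.0
```

Emit:
apply_moves(
  rows=[
    {"x": 0,"y": 0,"z": 0.5,"rx": 0,"ry": 0,"rz": 0,"claw": 255},
    {"x": 0,"y": 0,"z": 0.5,"rx": 0,"ry": 0,"rz": 0,"claw": 158},
    {"x": 0,"y": 0,"z": 0.5,"rx": 0,"ry": 0,"rz": 0,"claw": 158},
    {"x": 0,"y": 0,"z": 0.5,"rx": 0,"ry": 0,"rz": 0,"claw": 158},
    {"x": 0,"y": 0,"z": 0.5,"rx": 0,"ry": 0,"rz": 0,"claw": 158},
  ],
)

```text
time_s: 8.25
position: [0.5864, 0.1304, 0.2183]
tcp_rot: [[-0.917, 0.399, -0.0], [0.399, 0.917, 0.0], [0.0, 0.0, -1.0]]
force: [1.0, -0.7, -0.4]
opening: 0.377
grasp_force: 0.0
```

```bash
python3 - <<'E'
from h import *
p=capture("side")[0];b=p[130:230,280:400]
cv2.imwrite("pics/g3.png",cv2.resize(b,(600,500),interpolation=cv2.INTER_CUBIC)[:,:,::-1])
E
```

```text
(no output)
```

View pics/g3.png

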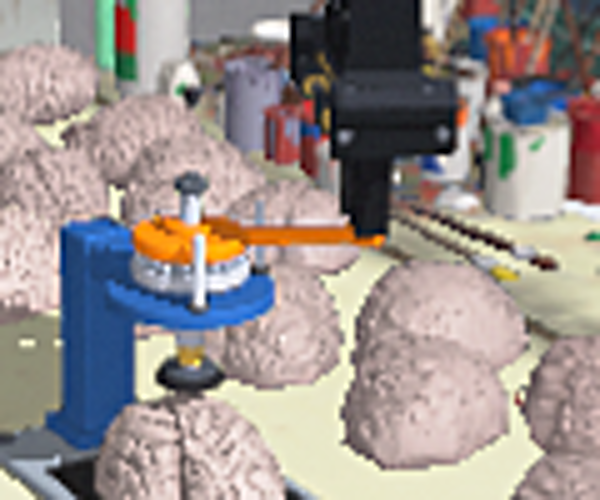

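The knob sits in the loose cage, the lever is down beside the hub and the pad is still above the casting. I'll start tightening in even steps.

Emit:
apply_moves(
  rows=[
    {"x": 0.27,"y": -7.64,"z": 0,"rx": 0,"ry": 0,"rz": 0.667,"claw": 158},
    {"x": 0.94,"y": -14.3,"z": 0,"rx": 0,"ry": 0,"rz": 1.25,"claw": 158},
    {"x": 1.66,"y": -19,"z": 0,"rx": 0,"ry": 0,"rz": 1.667,"claw": 158},
    {"x": 2.14,"y": -21.4,"z": 0,"rx": 0,"ry": 0,"rz": 1.875,"claw": 158},
    {"x": 2.6,"y": -23.7,"z": 0,"rx": 0,"ry": 0,"rz": 2.083,"claw": 158},
    {"x": 3.15,"y": -26,"z": 0,"rx": 0,"ry": 0,"rz": 2.292,"claw": 158},
    {"x": 3.73,"y": -28.3,"z": 0,"rx": 0,"ry": 0,"rz": 2.5,"claw": 158},
    {"x": 3.73,"y": -28.3,"z": 0,"rx": 0,"ry": 0,"rz": 2.5,"claw": 158},
  ],
)

```text
time_s: 9.3
position: [0.5728, 0.1078, 0.2182]
tcp_rot: [[-0.782, 0.623, 0.002], [0.623, 0.782, 0.004], [0.001, 0.005, -1.0]]
force: [3.4, 6.7, -1.7]
opening: 0.379
grasp_force: 3.1
```

Emit:
apply_moves(
  rows=[
    {"x": 0.07,"y": -3.82,"z": 0,"rx": 0,"ry": 0,"rz": 0.333,"claw": 158},
    {"x": 0.27,"y": -7.64,"z": 0,"rx": 0,"ry": 0,"rz": 0.667,"claw": 158},
    {"x": 0.6,"y": -11.45,"z": 0,"rx": 0,"ry": 0,"rz": 1,"claw": 158},
    {"x": 0.6,"y": -11.45,"z": 0,"rx": 0,"ry": 0,"rz": 1,"claw": 158},
  ],
)

```text
time_s: 9.8
position: [0.5652, 0.0991, 0.2182]
tcp_rot: [[-0.713, 0.701, 0.002], [0.701, 0.713, 0.004], [0.001, 0.004, -1.0]]
force: [1.8, 6.3, -1.3]
opening: 0.383
grasp_force: 2.8
```

Emit:
apply_moves(
  rows=[
    {"x": 0.07,"y": -3.82,"z": 0,"rx": 0,"ry": 0,"rz": 0.333,"claw": 158},
    {"x": 0.27,"y": -7.64,"z": 0,"rx": 0,"ry": 0,"rz": 0.667,"claw": 158},
    {"x": 0.6,"y": -11.45,"z": 0,"rx": 0,"ry": 0,"rz": 1,"claw": 158},
    {"x": 0.6,"y": -11.45,"z": 0,"rx": 0,"ry": 0,"rz": 1,"claw": 158},
  ],
)

```text
time_s: 10.3
position: [0.5569, 0.0913, 0.2182]
tcp_rot: [[-0.636, 0.772, 0.003], [0.772, 0.636, 0.004], [0.001, 0.004, -1.0]]
force: [3.0, 6.0, -1.5]
opening: 0.387
grasp_force: 2.8
```

Emit:
apply_moves(
  rows=[
    {"x": 0.07,"y": -3.82,"z": 0,"rx": 0,"ry": 0,"rz": 0.333,"claw": 158},
    {"x": 0.27,"y": -7.64,"z": 0,"rx": 0,"ry": 0,"rz": 0.667,"claw": 158},
    {"x": 0.6,"y": -11.45,"z": 0,"rx": 0,"ry": 0,"rz": 1,"claw": 158},
    {"x": 0.6,"y": -11.45,"z": 0,"rx": 0,"ry": 0,"rz": 1,"claw": 158},
  ],
)

```text
time_s: 10.8
position: [0.5477, 0.0844, 0.2182]
tcp_rot: [[-0.551, 0.834, 0.003], [0.834, 0.551, 0.003], [0.001, 0.004, -1.0]]
force: [3.2, 5.8, -2.2]
opening: 0.379
grasp_force: 2.8
```

Emit:
apply_moves(
  rows=[
    {"x": 0.07,"y": -3.82,"z": 0,"rx": 0,"ry": 0,"rz": 0.333,"claw": 158},
    {"x": 0.27,"y": -7.64,"z": 0,"rx": 0,"ry": 0,"rz": 0.667,"claw": 158},
    {"x": 0.6,"y": -11.45,"z": 0,"rx": 0,"ry": 0,"rz": 1,"claw": 158},
    {"x": 0.6,"y": -11.45,"z": 0,"rx": 0,"ry": 0,"rz": 1,"claw": 158},
  ],
)

```text
time_s: 11.3
position: [0.5381, 0.0785, 0.2183]
tcp_rot: [[-0.461, 0.887, 0.003], [0.887, 0.461, 0.003], [0.001, 0.005, -1.0]]
force: [2.3, 5.6, -2.3]
opening: 0.377
grasp_force: 2.7
```

Emit:
apply_moves(
  rows=[
    {"x": 0.07,"y": -3.82,"z": 0,"rx": 0,"ry": 0,"rz": 0.333,"claw": 158},
    {"x": 0.27,"y": -7.64,"z": 0,"rx": 0,"ry": 0,"rz": 0.667,"claw": 158},
    {"x": 0.6,"y": -11.45,"z": 0,"rx": 0,"ry": 0,"rz": 1,"claw": 158},
    {"x": 0.6,"y": -11.45,"z": 0,"rx": 0,"ry": 0,"rz": 1,"claw": 158},
  ],
)

```text
time_s: 11.8
position: [0.528, 0.0735, 0.2184]
tcp_rot: [[-0.366, 0.931, 0.004], [0.931, 0.366, 0.003], [0.001, 0.005, -1.0]]
force: [4.0, 4.7, -1.7]
opening: 0.377
grasp_force: 2.6
```

Emit:
apply_moves(
  rows=[
    {"x": 0.07,"y": -3.82,"z": 0,"rx": 0,"ry": 0,"rz": 0.333,"claw": 158},
    {"x": 0.27,"y": -7.64,"z": 0,"rx": 0,"ry": 0,"rz": 0.667,"claw": 158},
    {"x": 0.6,"y": -11.45,"z": 0,"rx": 0,"ry": 0,"rz": 1,"claw": 158},
    {"x": 0.6,"y": -11.45,"z": 0,"rx": 0,"ry": 0,"rz": 1,"claw": 158},
  ],
)

```text
time_s: 12.3
position: [0.5175, 0.0697, 0.2185]
tcp_rot: [[-0.267, 0.964, 0.005], [0.964, 0.267, 0.003], [0.001, 0.006, -1.0]]
force: [4.4, 5.1, -2.2]
opening: 0.383
grasp_force: 2.6
```

```bash
python3 - <<'E'
from h import *
p=capture("side")[0];b=p[160:240,280:380]
cv2.imwrite("pics/g4.png",cv2.resize(b,(600,480),interpolation=cv2.INTER_CUBIC)[:,:,::-1])
E
```

```text
(no output)
```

View pics/g4.png

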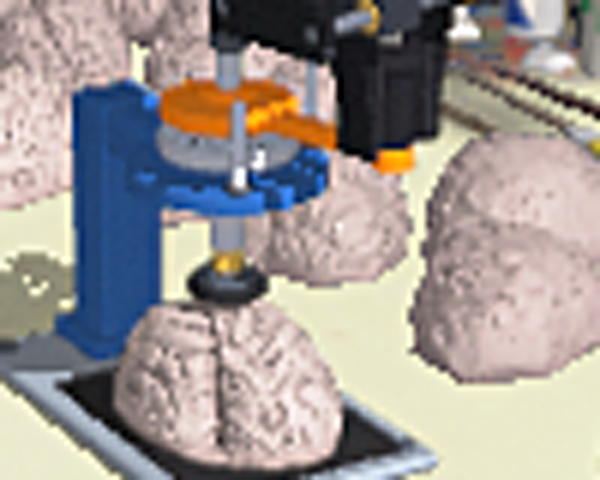

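The pad is just above or touching the casting, and the push is still at the free level of about 5.6 N.

Emit:
apply_moves(
  rows=[
    {"x": 0.07,"y": -3.82,"z": 0,"rx": 0,"ry": 0,"rz": 0.333,"claw": 158},
    {"x": 0.27,"y": -7.64,"z": 0,"rx": 0,"ry": 0,"rz": 0.667,"claw": 158},
    {"x": 0.6,"y": -11.45,"z": 0,"rx": 0,"ry": 0,"rz": 1,"claw": 158},
    {"x": 0.6,"y": -11.45,"z": 0,"rx": 0,"ry": 0,"rz": 1,"claw": 158},
  ],
)

```text
time_s: 12.85
position: [0.5067, 0.067, 0.2186]
tcp_rot: [[-0.164, 0.986, 0.006], [0.986, 0.164, 0.002], [0.001, 0.006, -1.0]]
force: [5.3, 4.5, -2.0]
opening: 0.379
grasp_force: 2.7
```

Emit:
apply_moves(
  rows=[
    {"x": 0.07,"y": -3.82,"z": 0,"rx": 0,"ry": 0,"rz": 0.333,"claw": 158},
    {"x": 0.27,"y": -7.64,"z": 0,"rx": 0,"ry": 0,"rz": 0.667,"claw": 158},
    {"x": 0.6,"y": -11.45,"z": 0,"rx": 0,"ry": 0,"rz": 1,"claw": 158},
    {"x": 0.6,"y": -11.45,"z": 0,"rx": 0,"ry": 0,"rz": 1,"claw": 158},
  ],
)

```text
time_s: 13.35
position: [0.4957, 0.0655, 0.2187]
tcp_rot: [[-0.06, 0.998, 0.007], [0.998, 0.06, 0.002], [0.001, 0.007, -1.0]]
force: [5.6, 4.4, -2.2]
opening: 0.383
grasp_force: 2.8
```

Emit:
apply_moves(
  rows=[
    {"x": 0.07,"y": -3.82,"z": 0,"rx": 0,"ry": 0,"rz": 0.333,"claw": 158},
    {"x": 0.27,"y": -7.64,"z": 0,"rx": 0,"ry": 0,"rz": 0.667,"claw": 158},
    {"x": 0.6,"y": -11.45,"z": 0,"rx": 0,"ry": 0,"rz": 1,"claw": 158},
    {"x": 0.6,"y": -11.45,"z": 0,"rx": 0,"ry": 0,"rz": 1,"claw": 158},
  ],
)

```text
time_s: 13.85
position: [0.4855, 0.0652, 0.2189]
tcp_rot: [[0.044, 0.999, 0.01], [0.999, -0.044, 0.001], [0.002, 0.01, -1.0]]
force: [7.3, 3.7, -4.7]
opening: 0.379
grasp_force: 3.7
```

Emit:
apply_moves(
  rows=[
    {"x": 0.02,"y": -1.91,"z": 0,"rx": 0,"ry": 0,"rz": 0.167,"claw": 158},
    {"x": 0.07,"y": -3.82,"z": 0,"rx": 0,"ry": 0,"rz": 0.333,"claw": 158},
    {"x": 0.15,"y": -5.73,"z": 0,"rx": 0,"ry": 0,"rz": 0.5,"claw": 158},
    {"x": 0.15,"y": -5.73,"z": 0,"rx": 0,"ry": 0,"rz": 0.5,"claw": 158},
  ],
)

```text
time_s: 14.35
position: [0.4808, 0.0654, 0.219]
tcp_rot: [[0.097, 0.995, 0.012], [0.995, -0.097, 0.001], [0.002, 0.012, -1.0]]
force: [9.7, 3.0, -4.4]
opening: 0.383
grasp_force: 4.5
```

Emit:
apply_moves(
  rows=[
    {"x": 0.07,"y": 3.8,"z": 0,"rx": 0,"ry": 0,"rz": -0.333,"claw": 158},
    {"x": 0.27,"y": 7.6,"z": 0,"rx": 0,"ry": 0,"rz": -0.667,"claw": 158},
    {"x": 0.27,"y": 7.6,"z": 0,"rx": 0,"ry": 0,"rz": -0.667,"claw": 255},
    {"x": 0.27,"y": 7.6,"z": 0,"rx": 0,"ry": 0,"rz": -0.667,"claw": 255},
    {"x": 0.27,"y": 7.6,"z": 0,"rx": 0,"ry": 0,"rz": -0.667,"claw": 255},
    {"x": 0.27,"y": 7.6,"z": 0,"rx": 0,"ry": 0,"rz": -0.667,"claw": 255},
    {"x": 0.27,"y": 7.6,"z": -3,"rx": 0,"ry": 0,"rz": -0.667,"claw": 255},
    {"x": 0.27,"y": 7.6,"z": -6,"rx": 0,"ry": 0,"rz": -0.667,"claw": 255},
    {"x": 0.27,"y": 7.6,"z": -10,"rx": 0,"ry": 0,"rz": -0.667,"claw": 255},
    {"x": 0.27,"y": 7.6,"z": -10,"rx": 0,"ry": 0,"rz": -0.667,"claw": 255},
  ],
)

```text
time_s: 15.6
position: [0.4826, 0.0644, 0.228]
tcp_rot: [[0.026, 1.0, -0.001], [1.0, -0.026, -0.0], [-0.0, -0.001, -1.0]]
force: [2.2, -1.7, -7.6]
opening: 0.333
grasp_force: 30.0
```

Emit:
apply_moves(
  rows=[
    {"x": 0.34,"y": 8.6,"z": 0,"rx": 0,"ry": 0,"rz": -0.75,"claw": 255},
    {"x": 1.35,"y": 17.1,"z": 0,"rx": 0,"ry": 0,"rz": -1.5,"claw": 255},
    {"x": 5.36,"y": 33.8,"z": 0,"rx": 0,"ry": 0,"rz": -3,"claw": 255},
    {"x": 11.9,"y": 49.7,"z": 0,"rx": 0,"ry": 0,"rz": -4.5,"claw": 255},
    {"x": 20.9,"y": 64.4,"z": 0,"rx": 0,"ry": 0,"rz": -6,"claw": 255},
    {"x": 26.2,"y": 71.1,"z": 0,"rx": 0,"ry": 0,"rz": -6.75,"claw": 255},
    {"x": 32.1,"y": 77.4,"z": 0,"rx": 0,"ry": 0,"rz": -7.5,"claw": 255},
    {"x": 32.1,"y": 77.4,"z": 0,"rx": 0,"ry": 0,"rz": -7.5,"claw": 255},
  ],
)

```text
time_s: 16.6
position: [0.5624, 0.0942, 0.2277]
tcp_rot: [[-0.689, 0.725, 0.001], [0.725, 0.689, -0.001], [-0.002, -0.0, -1.0]]
force: [5.2, -3.5, -8.9]
opening: 0.333
grasp_force: 30.0
```

Emit:
apply_moves(
  rows=[
    {"x": 0,"y": 0,"z": 3,"rx": 0,"ry": 0,"rz": 0,"claw": 255},
    {"x": 0,"y": 0,"z": 6,"rx": 0,"ry": 0,"rz": 0,"claw": 255},
    {"x": 0,"y": 0,"z": 8,"rx": 0,"ry": 0,"rz": 0,"claw": 255},
    {"x": 0,"y": 0,"z": 9.5,"rx": 0,"ry": 0,"rz": 0,"claw": 255},
    {"x": 0,"y": 0,"z": 9.5,"rx": 0,"ry": 0,"rz": 0,"claw": 255},
  ],
)

```text
time_s: 17.23
position: [0.5627, 0.0943, 0.2194]
tcp_rot: [[-0.689, 0.725, 0.003], [0.725, 0.689, -0.001], [-0.003, 0.002, -1.0]]
force: [5.2, -2.2, -3.5]
opening: 0.332
grasp_force: 30.0
```

Emit:
apply_moves(
  rows=[
    {"x": 0,"y": 0,"z": 0.5,"rx": 0,"ry": 0,"rz": 0,"claw": 158},
    {"x": 0,"y": 0,"z": 0.5,"rx": 0,"ry": 0,"rz": 0,"claw": 158},
    {"x": 0,"y": 0,"z": 0.5,"rx": 0,"ry": 0,"rz": 0,"claw": 158},
    {"x": 0,"y": 0,"z": 0.5,"rx": 0,"ry": 0,"rz": 0,"claw": 158},
  ],
)

```text
time_s: 17.73
position: [0.5609, 0.0949, 0.2181]
tcp_rot: [[-0.689, 0.725, -0.001], [0.725, 0.689, 0.0], [0.001, -0.001, -1.0]]
force: [0.2, 0.4, 0.8]
opening: 0.376
grasp_force: 0.3
```

```bash
python3 - <<'E'
from h import *
p,d=capture("side");b=p[150:230,280:380]
cv2.imwrite("pics/g5.png",cv2.resize(b,(600,480),interpolation=cv2.INTER_CUBIC)[:,:,::-1])
P=cloud("side",d);hsv=cv2.cvtColor(p,cv2.COLOR_RGB2HSV)
def lev(p,d,P):
    hsv=cv2.cvtColor(p,cv2.COLOR_RGB2HSV);m=(hsv[...,0]<20)&(hsv[...,0]>4)&(hsv[...,1]>150)&(d>0)&(P[...,2]>.15)&(P[...,2]<.22)&(abs(P[...,0]-.486)<.05)&(abs(P[...,1]-.174)<.05)
    return m.sum(),np.percentile(P[m][:,2],[10,50,90]).round(4)
print(lev(p,d,P));f=np.load("side0.npz");print(lev(f['p'],f['d'],cloud("side",f['d'])))
E
```

```text
(np.int64(179), array([0.1855, 0.1923, 0.1965]))
(np.int64(138), array([0.187 , 0.1924, 0.198 ]))
```

View pics/g5.png

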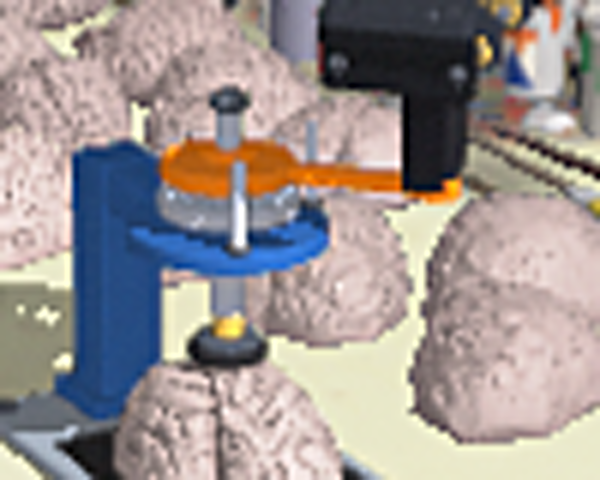

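The lever is down (hub height unchanged at 0.1923) and the pad is at the casting's top. I'll tighten in small equal steps.

Emit:
apply_moves(
  rows=[
    {"x": 0.02,"y": -1.91,"z": 0,"rx": 0,"ry": 0,"rz": 0.167,"claw": 158},
    {"x": 0.07,"y": -3.82,"z": 0,"rx": 0,"ry": 0,"rz": 0.333,"claw": 158},
    {"x": 0.15,"y": -5.73,"z": 0,"rx": 0,"ry": 0,"rz": 0.5,"claw": 158},
    {"x": 0.15,"y": -5.73,"z": 0,"rx": 0,"ry": 0,"rz": 0.5,"claw": 158},
  ],
)

```text
time_s: 18.27
position: [0.5585, 0.093, 0.218]
tcp_rot: [[-0.649, 0.761, 0.003], [0.761, 0.649, 0.005], [0.001, 0.006, -1.0]]
force: [4.9, 8.6, -2.0]
opening: 0.382
grasp_force: 4.5
```

Emit:
apply_moves(
  rows=[
    {"x": 0.02,"y": -1.91,"z": 0,"rx": 0,"ry": 0,"rz": 0.167,"claw": 158},
    {"x": 0.07,"y": -3.82,"z": 0,"rx": 0,"ry": 0,"rz": 0.333,"claw": 158},
    {"x": 0.15,"y": -5.73,"z": 0,"rx": 0,"ry": 0,"rz": 0.5,"claw": 158},
    {"x": 0.15,"y": -5.73,"z": 0,"rx": 0,"ry": 0,"rz": 0.5,"claw": 158},
  ],
)

```text
time_s: 18.77
position: [0.5545, 0.0897, 0.218]
tcp_rot: [[-0.608, 0.794, 0.004], [0.794, 0.608, 0.005], [0.002, 0.007, -1.0]]
force: [5.5, 9.3, -3.4]
opening: 0.38
grasp_force: 5.2
```

The push has risen about 4 N over the free baseline (5.7 to 10.0 N). The screw's turn since contact, about 0.2 rad, agrees with that, so I'll let go.

Emit:
apply_moves(
  rows=[
    {"x": 0,"y": 2.5,"z": 0,"rx": 0,"ry": 0,"rz": 0,"claw": 150},
    {"x": 0,"y": 2.5,"z": 0,"rx": 0,"ry": 0,"rz": 0,"claw": 0},
    {"x": 0,"y": 2.5,"z": 0,"rx": 0,"ry": 0,"rz": 0,"claw": 0},
    {"x": 0,"y": 2.5,"z": 0,"rx": 0,"ry": 0,"rz": 0,"claw": 0},
    {"x": 0,"y": 2.5,"z": 0,"rx": 0,"ry": 0,"rz": 0,"claw": 0},
    {"x": 0,"y": 2.5,"z": 0,"rx": 0,"ry": 0,"rz": 0,"claw": 0},
    {"x": 0,"y": 2.5,"z": -20,"rx": 0,"ry": 0,"rz": 0,"claw": 0},
    {"x": 0,"y": 2.5,"z": -60,"rx": 0,"ry": 0,"rz": 0,"claw": 0},
    {"x": 0,"y": 2.5,"z": -110,"rx": 0,"ry": 0,"rz": 0,"claw": 0},
    {"x": 0,"y": 2.5,"z": -110,"rx": 0,"ry": 0,"rz": 0,"claw": 0},
  ],
)

```text
time_s: 20.02
position: [0.5573, 0.0885, 0.3326]
tcp_rot: [[-0.609, 0.793, 0.01], [0.793, 0.609, -0.0], [-0.007, 0.008, -1.0]]
force: [0.6, -0.6, -0.8]
opening: 0.998
grasp_force: 0.0
```

```bash
python3 - <<'E'
from h import *
p,d=capture("side");b=p[150:250,270:390]
cv2.imwrite("pics/g6.png",cv2.resize(b,(600,500),interpolation=cv2.INTER_CUBIC)[:,:,::-1])
P=cloud("side",d);hsv=cv2.cvtColor(p,cv2.COLOR_RGB2HSV)
k=(hsv[...,2]<60)&(P[...,2]>.2)&(P[...,2]<.26)&(d>0)&(np.hypot(P[...,0]-.556,P[...,1]-.09)<.03)
print(k.sum(),np.percentile(P[k][:,2],[0,5,95,100]))
E
```

```text
107 [0.20000832 0.20236842 0.24282951 0.24455167]
```

View pics/g6.png

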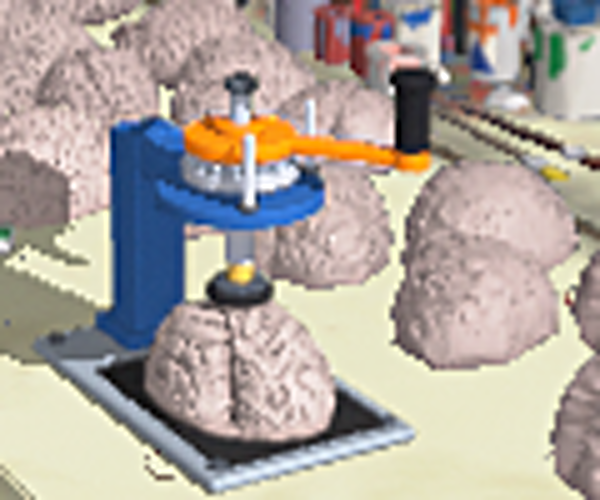

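The lever is fully down (knob top at 0.243–0.244, same as at the start), the pad is on the casting, and the gripper is clear.

```bash
python3 -c "
from rig import *
print(hand_in())"
```

```text
the job is handed in; nothing more can be done
None
```

I clamped the casting and handed the job in; no verdict came back. The push at the knob had risen about 4 N over the free pad (estimated 35–48 N at the pad), the lever is fully down and released, and the casting looked unmoved in the last picture.

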